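# Return the tube-fitting kit to its shadow-foam tray

### The job

The gas line is made up: put the kit back into its foam tray so that a missing piece would show. Of the pieces lying to the left of the tray, lay the long spanner, the short spanner, the straight brass fitting and the brass tee each flat on the floor of the foam pocket cut to its own size and shape; the spanners and the straight fitting may lie either way round, but the tee's side branch must lie where the branch of its pocket's pale outline is.

Things in the scene. Friction and masses are not known exactly. Their poses are not given: they have to be found in the camera images.
- long_spanner_mid (a point): The longer of two flat steel open-ended spanners: 161 long (its y), 28 wide at the heads, 6 thick, 70 g; shank 12 wide (its x) from 45 mm on one side of the middle to 50 mm on the other. Lies loose and flat on the worktop. The point is its centre, half-way up; 3 mm above what it lies on. y runs along the spanner, z up. Balances 4 mm from the point.
- short_spanner_mid (a point): The shorter of the two flat steel open-ended spanners: 133 long (its y), 21 wide at the heads, 6 thick, 70 g; shank 12 wide (its x) at the middle, 40 mm to either side. Lies loose and flat on the worktop. The point is its centre, half-way up; 3 mm above what it lies on. y runs along the spanner, z up. Balances 2 mm from the point.
- straight_union_mid (a point): Straight brass tube fitting with hexagon nuts, no side branch: 60 long (its y), 16 wide (its x), 14 high, 45 g. Lies loose and flat on the worktop. The point is its centre, half-way up; 7 mm above what it lies on. y runs along the fitting, z up.
- tee_union_mid (a point): Brass tee fitting: a bar 60 long (along its y) and 14 wide whose centre line lies at x = +7 mm, and one side branch 16 wide from the middle of the bar that ends at x = -14 mm; 28 over all in x, 16 high, 45 g. Lies loose and flat on the worktop. The point is its centre, half-way up; 8 mm above what it lies on and midway in x; it can be gripped there across x. z up.
- tee_branch (a point): The end of the tee fitting's side branch, 14 mm from the tee's centre along its -x, 8 mm above what it lies on.
- long_inlay_floor (a point): Point: pocket floor's centre in a fixed dark foam block (196 long in y, 82 in x), one of 4 side by side in a tray; z up. Foam top 14 above the floor. A finger channel 44 wide (in y), as deep as the pocket, crosses the middle along x, open at both ends, so fingers fit beside the piece. Pale outline on the floor. Long dog-bone pocket: 175 (y), 42 wide at the heads, 26 at the shank.
- short_inlay_floor (a point): Point: pocket floor's centre in a fixed dark foam block (196 long in y, 82 in x), one of 4 side by side in a tray; z up. Foam top 14 above the floor. A finger channel 44 wide (in y), as deep as the pocket, crosses the middle along x, open at both ends, so fingers fit beside the piece. Pale outline on the floor. Short dog-bone pocket: 147 (y), 34 wide at the heads, 26 at the shank.
- straight_inlay_floor (a point): Point: pocket floor's centre in a fixed dark foam block (100 long in y, 82 in x), one of 4 side by side in a tray; z up. Foam top 14 above the floor. A finger channel 34 wide (in y), as deep as the pocket, crosses the middle along x, open at both ends, so fingers fit beside the piece. Pale outline on the floor. Plain straight pocket: 74 (y), 30 wide, no branch.
- tee_inlay_floor (a point): Point: pocket floor's centre in a fixed dark foam block (100 long in y, 82 in x), one of 4 side by side in a tray; z up. Foam top 14 above the floor. A finger channel 34 wide (in y), as deep as the pocket, crosses the middle along x, open at both ends, so fingers fit beside the piece. Pale outline on the floor. Tee outline: bar 74 (y), branch to -x; the tee fits with its x, y along these.

How it is judged:
By the outcome, as a careful person would: the job done as asked, in the order asked, and still so for the second after the job is handed in, with the robot touching nothing.
It also fails if it takes over 104 s, if anything falls off the work surface, if the arm or the gripper's body presses on something with over 40 N, if the wrist force passes 120 N, or if a joint passes its speed limit or range.

### The arm

A 7-joint arm with a two-finger parallel gripper is mounted at the origin on a cart in front of the work surface, level with it; the furniture and walls round the work are solid. World frame = base frame: x ahead of the robot, y to its left, z up, the work surface at z = 0. Lengths are in m, angles in rad, forces in N, time in s.
With the tool pointing down it reaches from about 0.4 to 0.85 m from the base axis. Payload 10.4 kg.
Tool frame: the origin (TCP) lies between the finger pads; the fingertips stand tcp_to_tips ahead of it and the grasp point (between the pads) lies 8 mm behind it (tcp_to_tips is the distance from the TCP to the fingertips, in m); z points along the fingers, y is the line along which they close (so a half turn about z gives the same grasp; the last joint's range is limited). The gripper opens to 85 mm and grips with 20 to 120 N. Pads are 22 mm wide; open, the fingers measure 114 mm over their backs; the gripper's body (76 mm by 85 mm) begins 54 mm behind the grasp point. The pads swing forward as they close: fully open they stand 13 mm farther back than shut.
Start: joints at [1.194, 0.332, -0.065, 1.46, 0.022, 1.35, -0.088], TCP at [0.217, -0.586, 0.242] pointing down, gripper open.
Joint ranges: [-2.6, 2.6], [-0.5, 2.12], [-1.47, 1.34], [0.16, 2.42], [-1.27, 4.41], [0.06, 2.06], [-2.6, 2.6]. Speed limits (rad/s): [2.22, 2.22, 2.79, 2.79, 3.14, 3.14, 3.14].

### API

Orientations are given as a unit quaternion [x, y, z, w].
In Python, from workcell import * gives the robot as it stands.
- The arm moves only by the tool apply_moves, never from a script. Its argument "rows" is a list of rows, each an object of numbers: "x", "y", "z": the shift along the tool's x, y, z in mm; "ax", "ay", "az": the turn, a rotation vector about the tool's x, y, z in degrees; "gripper": the closure, from 0 (fully open) to 1 (shut). A call has 1 to 5 rows; each row shifts and turns the commanded pose from where the row before left it, along the tool's axes as they then stand; what a row does not reach is not made up. A row lasts 1/12 s, in which the tool goes at most 41.7 mm and 7.16 degrees, less where a joint would pass 70% of its speed; a pose out of reach is approached as far as the arm can. A call with a gripper value outside its range is refused whole. The fingers move at their own pace and stop on an object; "newtons" is the grip in N (left out, the last holds). Time passes only in rows, so rows that do not move let the fingers close. It gives the time, the measured TCP pose, the force, the opening and the grip force at its end, in the units of the state.
- get_obs(): the state, without advancing time (a new reading comes with each control period).
- camera(name): name is "side" or "top"; returns a dict with "color" (420x560x3 uint8, red, green, blue), "fov_y" (degrees; the focal length in pixels is half the picture's height over the tangent of half this angle, whatever the lens; pixels are square), "cx", "cy" (the principal point, pixels), "rvec" (rotation vector, rad) and "tvec" (3), from world to camera coordinates, as OpenCV has them. Camera axes: x right, y down, z forward; pixel columns grow to the right and rows downward; lengths in m; the calibration is good to about 2 mm. A picture is of the moment at which its call begins. There is no depth.
- hand_in(): hands the job in; it is judged then, once.
The state is a dict: "clock": time; "joint_pos": joint angles; "joint_velocities": joint speeds; "tau": joint torques, N m; "position": TCP position; "ee_rot": TCP orientation; "ft_force": force on the tool from outside, world axes, zero at the start; "torque": the same for the moment, N m; "grip_width": opening from 0.0 (shut) to 1.0 (fully open); "grasp_force": force on a finger pad.
Only numpy, scipy, OpenCV 4.12 (cv2) and the standard library are available. Lean on these libraries where they do the work, as an engineer would, in place of code of your own. Each camera call takes 0.05 s, during which the arm holds its last target. There are 200 camera calls.

## Working session

There is one attempt and no reset: what is moved stays moved. The work goes in short steps, Python scripts to look and compute and a tool call to move; the robot and the scene stay as the last step left them, time stands still between calls to the robot, and variables do not carry over. Pictures are saved under pics/ and viewed, at most 14 in all, crops included, and the job is handed in when it is done.

Besides the shell and the picture viewer there is one more tool, called after "Emit:" by a JSON object that holds its "op" and its "data". apply_moves: Moves the arm, as the interface text tells. Its arguments: {"type":"object","properties":{"rows":{"type":"array","items":{"type":"object","properties":{"x":{"type":"number"},"y":{"type":"number"},"z":{"type":"number"},"ax":{"type":"number"},"ay":{"type":"number"},"az":{"type":"number"},"gripper":{"type":"number"}}}},"newtons":{"type":"number"}},"required":["rows"]}

```bash
mkdir -p pics; ls
python3 - <<'E'
from workcell import *
import cv2
o=get_obs();print(o)
for n in("top","side"):
    c=camera(n);cv2.imwrite(f"pics/{n}0.png",c["color"][:,:,::-1])
    print(n,{k:v for k,v in c.items() if k!="color"})
import workcell;print([x for x in dir(workcell) if x[0]!='_'])
E
```

```text
pics
{'clock': 0.0, 'joint_pos': array([ 1.19440305,  0.33285757, -0.0646868 ,  1.46091411,  0.02162647,
        1.34989104, -0.08849399]), 'joint_velocities': array([ 1.73704591e-04, -5.58036050e-04,  2.59618143e-04, -8.76748803e-05,
        3.71659896e-04, -1.17372539e-04, -1.59444601e-04]), 'tau': array([-2.75878174e-04, -6.25450230e+01,  4.88369528e-02, -3.91613746e+01,
        1.60568784e-02,  9.72759415e-03,  1.45346502e-05]), 'position': array([ 0.2163985 , -0.58597495,  0.24153781]), 'ee_rot': array([ 9.84392577e-01,  1.75985179e-01, -1.66348907e-04, -6.66516725e-04]), 'ft_force': array([-0.47909072, -0.29734474, -0.0782732 ]), 'torque': array([0.00245725, 0.04389675, 0.01340595]), 'grasp_force': 0.0, 'grip_width': 1.0031540248341146}
top {'fov_y': 47.5969061085155, 'cx': 287.99823284686886, 'cy': 206.9618528272726, 'rvec': array([ 2.11099274, -2.14267821,  0.13215625]), 'tvec': array([0.02068428, 0.48456279, 1.13718414])}
side {'fov_y': 47.84273723748362, 'cx': 277.4224544473773, 'cy': 211.57475608666329, 'rvec': array([ 0.19873713, -2.59282829,  1.65968157]), 'tvec': array([0.48800271, 0.07224697, 1.22129002])}
['MotionError', 'camera', 'get_obs', 'hand_in', 'tcp_to_tips']
```

View pics/top0.png

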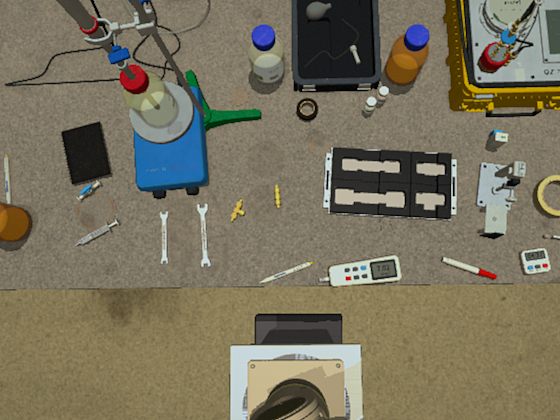

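View pics/side0.png

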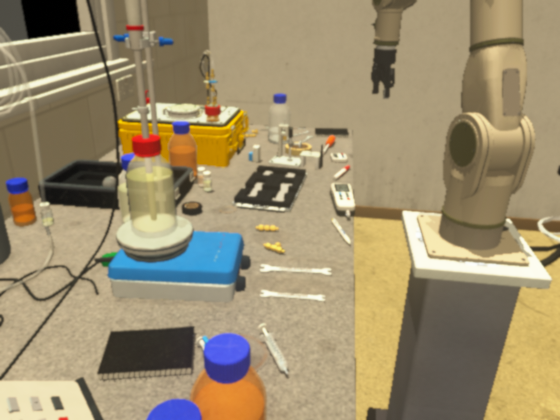

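The top view shows the spanners at about (164,237) and (204,235), the tee at (237,210), the straight fitting at (278,196) and the tray at (390,183). The side view shows the same layout. Next I'll enlarge the area and segment the pieces.

```bash
cat > h.py <<'E'
import numpy as np,cv2
from workcell import *
def K(c):
    f=c["color"].shape[0]/2/np.tan(np.radians(c["fov_y"]/2))
    return np.array([[f,0,c["cx"]],[0,f,c["cy"]],[0,0,1]])
def back(c,uv,z):
    R=cv2.Rodrigues(c["rvec"])[0];C=-R.T@c["tvec"]
    uv=np.atleast_2d(uv).astype(float)
    d=(R.T@np.linalg.inv(K(c))@np.c_[uv,np.ones(len(uv))].T).T
    return C+d*((z-C[2])/d[:,2])[:,None]
def proj(c,P): return cv2.projectPoints(np.atleast_2d(P).astype(float),c["rvec"],c["tvec"],K(c),None)[0][:,0]
E
python3 - <<'E'
from h import *
c=camera("top");im=c["color"]
cv2.imwrite("pics/a.png",cv2.resize(im[170:290,130:300],None,fx=4.7,fy=4.7,interpolation=cv2.INTER_CUBIC)[:,:,::-1])
cv2.imwrite("pics/b.png",cv2.resize(im[135:235,310:470],None,fx=5,fy=5,interpolation=cv2.INTER_CUBIC)[:,:,::-1])
hsv=cv2.cvtColor(im,cv2.COLOR_RGB2HSV).astype(int)
def comp(mask,x0,x1,y0,y1,z,mn):
    m=np.zeros(mask.shape,np.uint8);m[y0:y1,x0:x1]=mask[y0:y1,x0:x1]
    n,l,s,ce=cv2.connectedComponentsWithStats(m)
    for i in range(1,n):
        if s[i,4]<mn: continue
        v,u=np.where(l==i);P=back(c,np.c_[u,v],z)[:,:2]*1000
        (cx,cy),(w,h),a=cv2.minAreaRect(P.astype(np.float32))
        mu=P.mean(0);e,V=np.linalg.eigh(np.cov((P-mu).T));ax=V[:,1]
        q=(P-mu)@V
        print("px",ce[i].round(1),"n",s[i,4],"rectc",round(cx,1),round(cy,1),"wh",round(w),round(h),round(a,1),"mean",mu.round(1),"axis",np.degrees(np.arctan2(ax[1],ax[0])).round(1),"ext",q.min(0).round(1),q.max(0).round(1))
print("spanners");comp((hsv[:,:,2]>175)&(hsv[:,:,1]<60),150,220,195,275,0.006,40)
print("brass");comp((hsv[:,:,1]>130)&(hsv[:,:,2]>110),222,292,178,228,0.012,15)
print("outl");comp((hsv[:,:,2]>140),332,450,150,216,0.0,60)
print(tcp_to_tips)
E
```

```text
spanners
px [202.2 215.9] n 140 rectc 465.4 234.4 wh 26 72 89.0 mean [470.7 232.9] axis -175.5 ext [-12.2 -31.5] [14.  41.1]
px [163.7 236.6] n 205 rectc 418.8 330.7 wh 128 18 1.5 mean [419.5 330.3] axis -177.9 ext [ -8.9 -63.3] [ 9.1 64.6]
px [204.4 252. ] n 139 rectc 386.8 224.6 wh 85 20 0.9 mean [379.  225.9] axis -176.7 ext [ -9.9 -50.4] [10.6 34.5]
brass
px [277. 196.] n 100 rectc 517.5 41.8 wh 57 13 4.1 mean [517.4  41.7] axis -176.5 ext [ -6.7 -28.6] [ 6.7 28.3]
px [237.2 210.3] n 127 rectc 480.5 139.3 wh 27 57 65.8 mean [482.6 142.7] axis 155.7 ext [ -9.6 -27.8] [17.6 28.8]
outl
px [370.1 165.5] n 587 rectc 594.9 -198.4 wh 146 30 85.8 mean [ 594.8 -197.8] axis 85.3 ext [-14.7 -73.9] [15.  72.6]
px [430.4 168.7] n 281 rectc 583.0 -350.8 wh 70 30 83.0 mean [ 583.3 -350.6] axis 84.2 ext [-14.8 -34.8] [15.4 34.3]
px [369.3 197.7] n 859 rectc 511.0 -192.4 wh 175 39 85.8 mean [ 511.  -192.2] axis 85.6 ext [-19.4 -88. ] [19.5 87.6]
px [429.5 199.9] n 360 rectc 499.8 -345.0 wh 71 41 89.0 mean [ 502.5 -343.6] axis 86.4 ext [-18.2 -36.4] [23.8 33.9]
0.011
```

View pics/a.png

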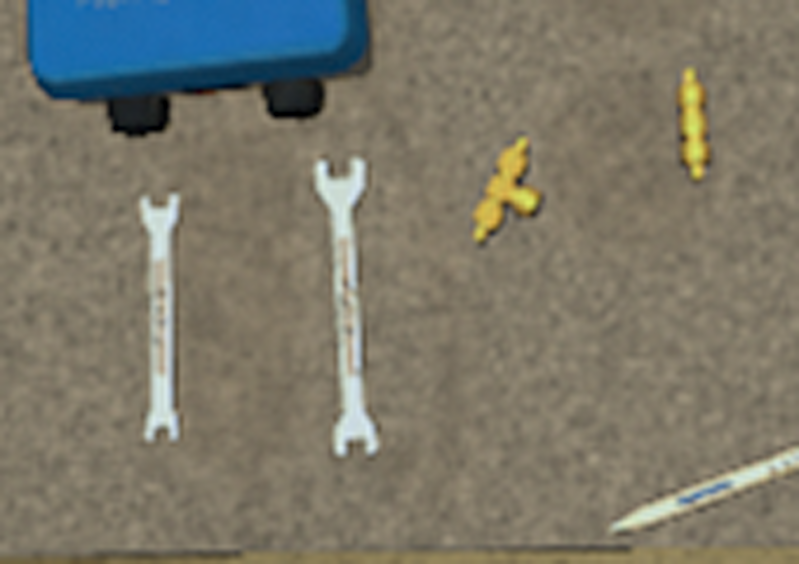

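View pics/b.png

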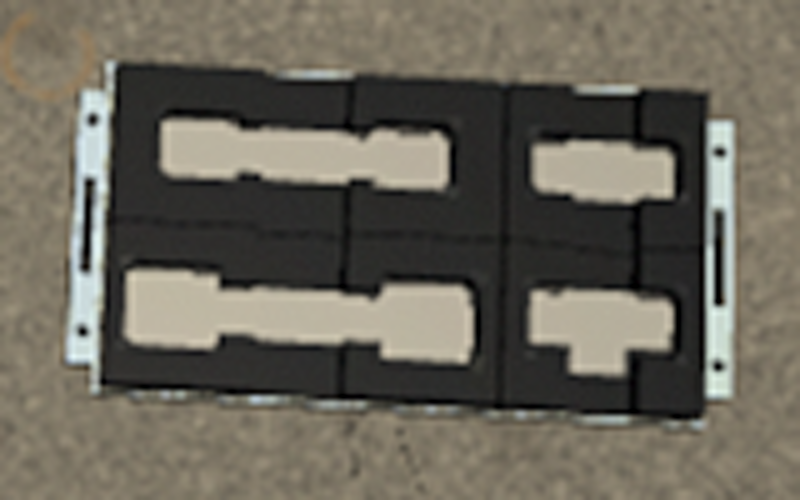

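The crops show both spanners running roughly along world x and the tee's branch pointing lower right. The tray is yawed about -4.4°, with the long pocket lower left, short upper left, straight upper right and tee lower right (branch towards the robot). Now a small planner for the moves.

```bash
cat > plan.py <<'E'
import sys,json
from h import *
from scipy.spatial.transform import Rotation as Rn
def plan(*wps):
    """wps: (x,y,z mm, yaw deg of tool x); prints rows grouped by 5, from the measured pose"""
    o=get_obs();p=o["position"]*1000;R=Rn.from_quat(o["ee_rot"]);M=R.as_matrix()
    psi=np.degrees(np.arctan2(M[1,0],M[0,0]))
    print("now",p.round(1),"yaw",round(psi,1),"tilt",np.degrees(np.arccos(-M[2,2])).round(2))
    rows=[]
    for x,y,z,ps in wps:
        t=np.array([x,y,z],float)
        n=int(np.ceil(max(np.linalg.norm(t-p)/40,abs(ps-psi)/6,1)))
        for i in range(n,0,-1):
            s=(t-p)/i;c,k=np.cos(np.radians(psi)),np.sin(np.radians(psi))
            T=np.array([[c,k,0],[k,-c,0],[0,0,-1]])
            r=(T.T@s).round(0);a=-round((ps-psi)/i,1)
            p=p+T@r;psi-=a
            rows.append(dict(x=r[0],y=r[1],z=r[2],az=a))
    for i in range(0,len(rows),5): print(json.dumps(rows[i:i+5]))
    print("end",p.round(1),round(psi,1))
E
python3 -c "
from plan import *
plan((480,-200,200,12),(423,229,110,4))"
```

```text
now [ 216.4 -586.   241.7] yaw 20.3 tilt 0.06
[{"x": 32.0, "y": -23.0, "z": 3.0, "az": 0.7}, {"x": 31.0, "y": -23.0, "z": 4.0, "az": 0.7}, {"x": 31.0, "y": -23.0, "z": 3.0, "az": 0.7}, {"x": 31.0, "y": -24.0, "z": 4.0, "az": 0.7}, {"x": 31.0, "y": -24.0, "z": 3.0, "az": 0.7}]
[{"x": 30.0, "y": -24.0, "z": 4.0, "az": 0.7}, {"x": 30.0, "y": -25.0, "z": 3.0, "az": 0.7}, {"x": 30.0, "y": -25.0, "z": 4.0, "az": 0.7}, {"x": 29.0, "y": -26.0, "z": 3.0, "az": 0.7}, {"x": 29.0, "y": -26.0, "z": 4.0, "az": 0.7}]
[{"x": 29.0, "y": -26.0, "z": 3.0, "az": 0.6}, {"x": 29.0, "y": -26.0, "z": 4.0, "az": 0.7}, {"x": 3.0, "y": -36.0, "z": 7.0, "az": 0.7}, {"x": 2.0, "y": -36.0, "z": 8.0, "az": 0.7}, {"x": 2.0, "y": -36.0, "z": 7.0, "az": 0.7}]
[{"x": 1.0, "y": -36.0, "z": 8.0, "az": 0.7}, {"x": 1.0, "y": -36.0, "z": 7.0, "az": 0.6}, {"x": 1.0, "y": -36.0, "z": 8.0, "az": 0.7}, {"x": 0.0, "y": -36.0, "z": 7.0, "az": 0.6}, {"x": -0.0, "y": -36.0, "z": 8.0, "az": 0.7}]
[{"x": -1.0, "y": -36.0, "z": 7.0, "az": 0.6}, {"x": -1.0, "y": -36.0, "z": 8.0, "az": 0.7}, {"x": -1.0, "y": -36.0, "z": 7.0, "az": 0.6}, {"x": -2.0, "y": -37.0, "z": 8.0, "az": 0.7}]
end [423.2 229.2 109.7] 4.0
```

Emit:
{"op": "apply_moves", "data": {"rows": [{"x":32,"y":-23,"z":3,"az":0.7,"gripper":0.5},{"x":31,"y":-23,"z":4,"az":0.7,"gripper":0.5},{"x":31,"y":-23,"z":3,"az":0.7,"gripper":0.5},{"x":31,"y":-24,"z":4,"az":0.7,"gripper":0.5},{"x":31,"y":-24,"z":3,"az":0.7,"gripper":0.5}], "newtons": 50}}

```text
invalid input at $.rows[0]: expected keys x, y, z, ax, ay, az, gripper
```

Emit:
{"op": "apply_moves", "data": {"rows": [{"x":30,"y":-24,"z":4,"az":0.7},{"x":30,"y":-25,"z":3,"az":0.7},{"x":30,"y":-25,"z":4,"az":0.7},{"x":29,"y":-26,"z":3,"az":0.7},{"x":29,"y":-26,"z":4,"az":0.7}]}}

```text
invalid input at $.rows[0]: expected keys x, y, z, ax, ay, az, gripper
```

Emit:
{"op": "apply_moves", "data": {"rows": [{"x":29,"y":-26,"z":3,"az":0.6},{"x":29,"y":-26,"z":4,"az":0.7},{"x":3,"y":-36,"z":7,"az":0.7},{"x":2,"y":-36,"z":8,"az":0.7},{"x":2,"y":-36,"z":7,"az":0.7}]}}

```text
invalid input at $.rows[0]: expected keys x, y, z, ax, ay, az, gripper
```

Emit:
{"op": "apply_moves", "data": {"rows": [{"x":32,"y":-23,"z":3,"ax":0,"ay":0,"az":0.7,"gripper":0.5},{"x":31,"y":-23,"z":4,"ax":0,"ay":0,"az":0.7,"gripper":0.5},{"x":31,"y":-23,"z":3,"ax":0,"ay":0,"az":0.7,"gripper":0.5},{"x":31,"y":-24,"z":4,"ax":0,"ay":0,"az":0.7,"gripper":0.5},{"x":31,"y":-24,"z":3,"ax":0,"ay":0,"az":0.7,"gripper":0.5}], "newtons": 50}}

```text
clock: 0.57
position: [0.3268, -0.4233, 0.2249]
ee_rot: [0.989, 0.145, -0.0, -0.0]
ft_force: [0.2, 0.0, -0.6]
grip_width: 0.499
grasp_force: 0.0
```

Emit:
{"op": "apply_moves", "data": {"rows": [{"x":30,"y":-24,"z":4,"ax":0,"ay":0,"az":0.7,"gripper":0.5},{"x":30,"y":-25,"z":3,"ax":0,"ay":0,"az":0.7,"gripper":0.5},{"x":30,"y":-25,"z":4,"ax":0,"ay":0,"az":0.7,"gripper":0.5},{"x":29,"y":-26,"z":3,"ax":0,"ay":0,"az":0.7,"gripper":0.5},{"x":29,"y":-26,"z":4,"ax":0,"ay":0,"az":0.7,"gripper":0.5}]}}

```text
clock: 0.98
position: [0.4363, -0.2626, 0.2073]
ee_rot: [0.993, 0.115, 0.0, 0.0]
ft_force: [0.5, -0.3, 0.8]
grip_width: 0.5
grasp_force: 0.0
```

Emit:
{"op": "apply_moves", "data": {"rows": [{"x":29,"y":-26,"z":3,"ax":0,"ay":0,"az":0.6,"gripper":0.5},{"x":29,"y":-26,"z":4,"ax":0,"ay":0,"az":0.7,"gripper":0.5},{"x":3,"y":-36,"z":7,"ax":0,"ay":0,"az":0.7,"gripper":0.5},{"x":2,"y":-36,"z":8,"ax":0,"ay":0,"az":0.7,"gripper":0.5},{"x":2,"y":-36,"z":7,"ax":0,"ay":0,"az":0.7,"gripper":0.5}]}}

```text
clock: 1.4
position: [0.4658, -0.0916, 0.1776]
ee_rot: [0.996, 0.086, -0.0, -0.0]
ft_force: [0.6, 0.5, 0.9]
grip_width: 0.498
grasp_force: 0.0
```

Emit:
{"op": "apply_moves", "data": {"rows": [{"x":1,"y":-36,"z":8,"ax":0,"ay":0,"az":0.7,"gripper":0.5},{"x":1,"y":-36,"z":7,"ax":0,"ay":0,"az":0.6,"gripper":0.5},{"x":1,"y":-36,"z":8,"ax":0,"ay":0,"az":0.7,"gripper":0.5},{"x":0,"y":-36,"z":7,"ax":0,"ay":0,"az":0.6,"gripper":0.5},{"x":0,"y":-36,"z":8,"ax":0,"ay":0,"az":0.7,"gripper":0.5}]}}

```text
clock: 1.82
position: [0.4419, 0.0866, 0.1401]
ee_rot: [0.998, 0.057, 0.0, 0.0]
ft_force: [1.6, -0.6, 0.5]
grip_width: 0.5
grasp_force: 0.0
```

Emit:
{"op": "apply_moves", "data": {"rows": [{"x":-1,"y":-36,"z":7,"ax":0,"ay":0,"az":0.6,"gripper":0.5},{"x":-1,"y":-36,"z":8,"ax":0,"ay":0,"az":0.7,"gripper":0.5},{"x":-1,"y":-36,"z":7,"ax":0,"ay":0,"az":0.6,"gripper":0.5},{"x":-2,"y":-37,"z":8,"ax":0,"ay":0,"az":0.7,"gripper":0.5},{"x":0,"y":0,"z":0,"ax":0,"ay":0,"az":0,"gripper":0.5}]}}

```text
clock: 2.23
position: [0.4204, 0.2358, 0.1095]
ee_rot: [0.999, 0.038, -0.001, -0.002]
ft_force: [-0.6, 0.7, 0.1]
grip_width: 0.495
grasp_force: 0.0
```

```bash
python3 -c "
from plan import *
for n in ('top','side'):
    c=camera(n);cv2.imwrite(f'pics/{n}1.png',c['color'][:,:,::-1])
    o=get_obs();t=o['position'];print(n,proj(c,[t-[0,0,.011],[t[0],t[1],0],[.423,.229,.003],[.511,-.1923,.0],[.511,-.1923,.01],[.511,-.1923,.02]]).round(1).tolist())
    s=(slice(200,270),slice(150,260)) if n=='top' else (slice(150,310),slice(220,380))
    cv2.imwrite(f'pics/{n}1c.png',cv2.resize(c['color'][s],None,fx=5 if n=='top' else 3.6,fy=5 if n=='top' else 3.6,interpolation=2)[:,:,::-1])
plan((423,229,40,4))"
```

```text
top [[193.7, 231.4], [202.5, 235.4], [203.7, 234.6], [369.2, 197.7], [369.8, 197.0], [370.3, 196.3]]
side [[296.0, 232.4], [294.3, 271.5], [294.1, 270.0], [280.3, 196.3], [280.3, 193.3], [280.4, 190.3]]
now [422.4 230.3 109.8] yaw 4.2 tilt 0.08
[{"x": 0.0, "y": 1.0, "z": 35.0, "az": 0.1}, {"x": 1.0, "y": 0.0, "z": 35.0, "az": 0.1}]
end [423.4 229.4  39.8] 4.0
```

View pics/side1c.png

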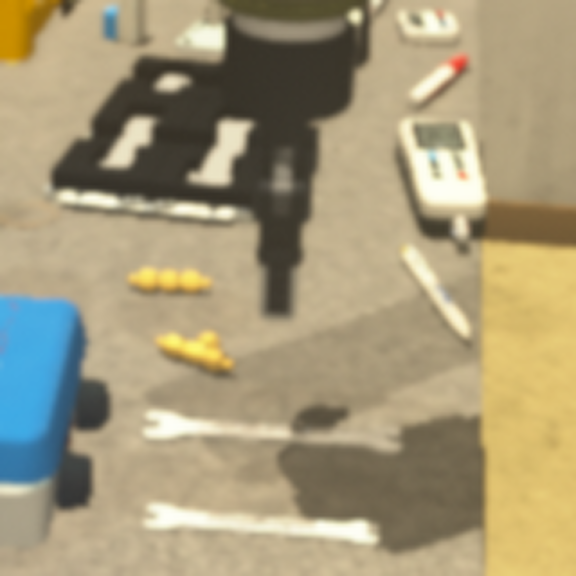

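Emit:
{"op": "apply_moves", "data": {"rows": [{"x":0,"y":1,"z":35,"ax":0,"ay":0,"az":0.2,"gripper":0.5},{"x":1,"y":0,"z":30,"ax":0,"ay":0,"az":0,"gripper":0.5},{"x":0,"y":0,"z":20,"ax":0,"ay":0,"az":0,"gripper":0.5},{"x":0,"y":0,"z":12,"ax":0,"ay":0,"az":0,"gripper":0.5},{"x":0,"y":0,"z":0,"ax":0,"ay":0,"az":0,"gripper":0.5}]}}

```text
clock: 2.75
position: [0.4235, 0.2262, 0.0113]
ee_rot: [0.999, 0.032, -0.002, 0.001]
ft_force: [-0.9, -0.1, -0.5]
grip_width: 0.497
grasp_force: 0.0
```

Emit:
{"op": "apply_moves", "data": {"rows": [{"x":0,"y":0,"z":0,"ax":0,"ay":0,"az":0,"gripper":1},{"x":0,"y":0,"z":0,"ax":0,"ay":0,"az":0,"gripper":1},{"x":0,"y":0,"z":0,"ax":0,"ay":0,"az":0,"gripper":1},{"x":0,"y":0,"z":0,"ax":0,"ay":0,"az":0,"gripper":1},{"x":0,"y":0,"z":0,"ax":0,"ay":0,"az":0,"gripper":1}]}}

```text
clock: 3.17
position: [0.4255, 0.2282, 0.0148]
ee_rot: [0.999, 0.033, 0.001, -0.0]
ft_force: [-1.5, -1.1, 7.0]
grip_width: 0.093
grasp_force: 48.9
```

Emit:
{"op": "apply_moves", "data": {"rows": [{"x":0,"y":0,"z":-8,"ax":0,"ay":0,"az":0,"gripper":1},{"x":0,"y":0,"z":-15,"ax":0,"ay":0,"az":0,"gripper":1},{"x":0,"y":0,"z":-30,"ax":0,"ay":0,"az":0,"gripper":1},{"x":0,"y":0,"z":-30,"ax":0,"ay":0,"az":0,"gripper":1},{"x":0,"y":0,"z":0,"ax":0,"ay":0,"az":0,"gripper":1}]}}

```text
clock: 3.58
position: [0.427, 0.2299, 0.1022]
ee_rot: [0.999, 0.033, 0.004, -0.001]
ft_force: [1.2, 0.8, 0.3]
grip_width: 0.089
grasp_force: 48.9
```

```bash
python3 -c "
from plan import *
cs=[]
for n,s,k in (('top',(slice(180,270),slice(150,270)),3.3),('side',(slice(190,320),slice(220,380)),2.5)):
    c=camera(n);cs.append(cv2.resize(c['color'][s],(400,300),interpolation=2))
cv2.imwrite('pics/g1.png',np.hstack(cs)[:,:,::-1])
print(get_obs()['ft_force'],get_obs()['grip_width'],get_obs()['grasp_force'])
plan((470,60,100,40),(511,-192,75,85.6))"
```

```text
[-0.44472803 -0.7856717  -0.85938305] 0.09057712856393127 48.884355425834656
now [425.3 228.2  98. ] yaw 3.8 tilt 0.2
[{"x": 5.0, "y": 24.0, "z": -0.0, "az": -5.2}, {"x": 3.0, "y": 25.0, "z": -0.0, "az": -5.2}, {"x": 0.0, "y": 25.0, "z": -0.0, "az": -5.2}, {"x": -2.0, "y": 25.0, "z": -0.0, "az": -5.2}, {"x": -4.0, "y": 24.0, "z": -1.0, "az": -5.1}]
[{"x": -7.0, "y": 24.0, "z": -0.0, "az": -5.2}, {"x": -8.0, "y": 24.0, "z": -1.0, "az": -5.1}, {"x": -16.0, "y": 27.0, "z": 3.0, "az": -5.7}, {"x": -19.0, "y": 26.0, "z": 3.0, "az": -5.7}, {"x": -21.0, "y": 24.0, "z": 3.0, "az": -5.7}]
[{"x": -24.0, "y": 21.0, "z": 3.0, "az": -5.7}, {"x": -26.0, "y": 19.0, "z": 3.0, "az": -5.7}, {"x": -27.0, "y": 16.0, "z": 3.0, "az": -5.7}, {"x": -29.0, "y": 13.0, "z": 4.0, "az": -5.7}, {"x": -30.0, "y": 11.0, "z": 3.0, "az": -5.7}]
end [ 511.2 -191.6   75. ] 85.6
```

View pics/g1.png

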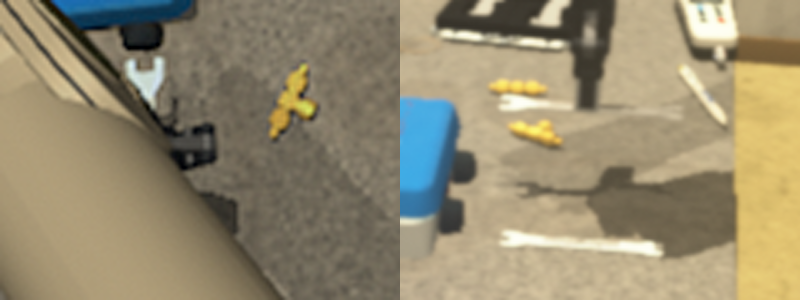

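The spanner is up, level and gripped at its middle. Carrying it to the long pocket.

Emit:
{"op": "apply_moves", "data": {"rows": [{"x":5,"y":24,"z":0,"ax":0,"ay":0,"az":-5.2,"gripper":1},{"x":3,"y":25,"z":0,"ax":0,"ay":0,"az":-5.2,"gripper":1},{"x":0,"y":25,"z":0,"ax":0,"ay":0,"az":-5.2,"gripper":1},{"x":-2,"y":25,"z":0,"ax":0,"ay":0,"az":-5.2,"gripper":1},{"x":-4,"y":24,"z":-1,"ax":0,"ay":0,"az":-5.1,"gripper":1}]}}

```text
clock: 4.1
position: [0.456, 0.1066, 0.0964]
ee_rot: [0.966, 0.258, -0.001, -0.0]
ft_force: [0.5, -0.1, -0.8]
grip_width: 0.095
grasp_force: 48.9
```

Emit:
{"op": "apply_moves", "data": {"rows": [{"x":-7,"y":24,"z":0,"ax":0,"ay":0,"az":-5.2,"gripper":1},{"x":-8,"y":24,"z":-1,"ax":0,"ay":0,"az":-5.1,"gripper":1},{"x":-16,"y":27,"z":3,"ax":0,"ay":0,"az":-5.7,"gripper":1},{"x":-19,"y":26,"z":3,"ax":0,"ay":0,"az":-5.7,"gripper":1},{"x":-21,"y":24,"z":3,"ax":0,"ay":0,"az":-5.7,"gripper":1}]}}

```text
clock: 4.52
position: [0.485, -0.0361, 0.0885]
ee_rot: [0.877, 0.48, -0.001, -0.0]
ft_force: [0.6, -0.0, -0.5]
grip_width: 0.091
grasp_force: 48.9
```

Emit:
{"op": "apply_moves", "data": {"rows": [{"x":-24,"y":21,"z":3,"ax":0,"ay":0,"az":-5.7,"gripper":1},{"x":-26,"y":19,"z":3,"ax":0,"ay":0,"az":-5.7,"gripper":1},{"x":-27,"y":16,"z":3,"ax":0,"ay":0,"az":-5.7,"gripper":1},{"x":-29,"y":13,"z":4,"ax":0,"ay":0,"az":-5.7,"gripper":1},{"x":-30,"y":11,"z":3,"ax":0,"ay":0,"az":-5.7,"gripper":1}]}}

```text
clock: 4.93
position: [0.5095, -0.1932, 0.0721]
ee_rot: [0.732, 0.681, -0.0, -0.001]
ft_force: [0.1, 1.1, 0.1]
grip_width: 0.089
grasp_force: 48.9
```

```bash
python3 -c "
from plan import *
cs=[]
for n,s in (('side',(slice(160,220),slice(220,320))),('top',(slice(130,250),slice(300,460)))):
    c=camera(n);cs.append(cv2.resize(c['color'][s],(400,300) if n=='top' else (400,240),interpolation=2))
cs[0]=np.vstack([cs[0],np.zeros((60,400,3),np.uint8)])
cv2.imwrite('pics/g2.png',np.hstack(cs)[:,:,::-1])
P=[]
for i in range(8): camera('top');P.append(get_obs()['position'])
print(np.mean(P,0),np.std(P,0))
plan((511,-192,45,85.6))"
```

```text
[ 0.51004206 -0.19130356  0.07283292] [0.00040971 0.0012877  0.00055181]
now [ 510.5 -190.9   73.5] yaw 85.6 tilt 0.02
[{"x": -1.0, "y": 1.0, "z": 28.0, "az": 0.0}]
end [ 511.4 -192.    45.5] 85.6
```

View pics/g2.png

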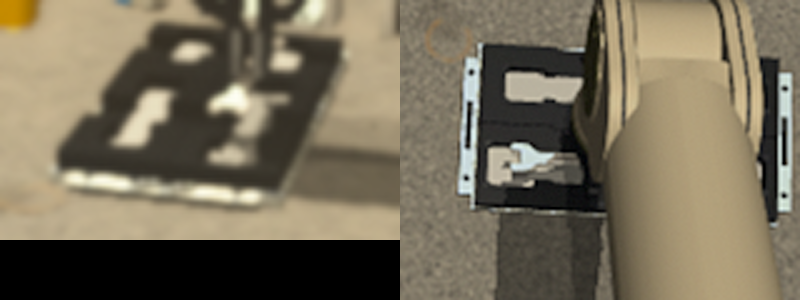

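Emit:
{"op": "apply_moves", "data": {"rows": [{"x":-1,"y":-1,"z":20,"ax":0,"ay":0,"az":0,"gripper":1},{"x":0,"y":0,"z":15,"ax":0,"ay":0,"az":0,"gripper":1},{"x":0,"y":0,"z":8,"ax":0,"ay":0,"az":0,"gripper":1},{"x":0,"y":0,"z":4,"ax":0,"ay":0,"az":0,"gripper":1},{"x":0,"y":0,"z":0,"ax":0,"ay":0,"az":0,"gripper":1}]}}

```text
clock: 5.85
position: [0.5091, -0.1923, 0.0259]
ee_rot: [0.734, 0.679, -0.0, -0.0]
ft_force: [0.1, 0.5, -1.1]
grip_width: 0.089
grasp_force: 49.0
```

Emit:
{"op": "apply_moves", "data": {"rows": [{"x":0,"y":0,"z":2,"ax":0,"ay":0,"az":0,"gripper":1},{"x":0,"y":0,"z":2,"ax":0,"ay":0,"az":0,"gripper":1},{"x":0,"y":0,"z":2,"ax":0,"ay":0,"az":0,"gripper":1},{"x":0,"y":0,"z":0,"ax":0,"ay":0,"az":0,"gripper":1}]}}

```text
clock: 6.18
position: [0.5102, -0.1928, 0.0244]
ee_rot: [0.734, 0.679, -0.001, 0.001]
ft_force: [-17.7, 5.2, 43.8]
grip_width: 0.089
grasp_force: 57.0
```

Emit:
{"op": "apply_moves", "data": {"rows": [{"x":0,"y":0,"z":-4,"ax":0,"ay":0,"az":0,"gripper":1},{"x":0,"y":0,"z":0,"ax":0,"ay":0,"az":0,"gripper":1},{"x":0,"y":0,"z":0,"ax":0,"ay":0,"az":0,"gripper":0.6},{"x":0,"y":0,"z":0,"ax":0,"ay":0,"az":0,"gripper":0.6},{"x":0,"y":0,"z":0,"ax":0,"ay":0,"az":0,"gripper":0.6}]}}

```text
clock: 6.6
position: [0.5093, -0.1928, 0.0242]
ee_rot: [0.734, 0.679, 0.0, -0.0]
ft_force: [-0.2, -0.0, 0.2]
grip_width: 0.401
grasp_force: 0.0
```

Emit:
{"op": "apply_moves", "data": {"rows": [{"x":0,"y":0,"z":-15,"ax":0,"ay":0,"az":0,"gripper":0.6},{"x":0,"y":0,"z":-30,"ax":0,"ay":0,"az":0,"gripper":0.6},{"x":0,"y":0,"z":-35,"ax":0,"ay":0,"az":0,"gripper":0.6},{"x":0,"y":0,"z":0,"ax":0,"ay":0,"az":0,"gripper":0.6}]}}

```text
clock: 6.93
position: [0.5125, -0.1933, 0.11]
ee_rot: [0.734, 0.679, 0.002, 0.004]
ft_force: [0.9, -0.7, 0.2]
grip_width: 0.397
grasp_force: 0.0
```

```bash
python3 -c "
from plan import *
plan((470,60,100,40),(420,330.5,60,2))"
```

```text
now [ 512.5 -193.3  110. ] yaw 85.6 tilt 0.45
[{"x": 31.0, "y": -8.0, "z": 1.0, "az": 5.7}, {"x": 30.0, "y": -11.0, "z": 1.0, "az": 5.7}, {"x": 29.0, "y": -14.0, "z": 1.0, "az": 5.7}, {"x": 28.0, "y": -16.0, "z": 1.0, "az": 5.7}, {"x": 26.0, "y": -19.0, "z": 2.0, "az": 5.7}]
[{"x": 24.0, "y": -22.0, "z": 1.0, "az": 5.7}, {"x": 21.0, "y": -24.0, "z": 2.0, "az": 5.7}, {"x": 19.0, "y": -26.0, "z": 1.0, "az": 5.7}, {"x": 19.0, "y": -34.0, "z": 6.0, "az": 5.4}, {"x": 16.0, "y": -36.0, "z": 6.0, "az": 5.4}]
[{"x": 13.0, "y": -37.0, "z": 6.0, "az": 5.4}, {"x": 9.0, "y": -38.0, "z": 6.0, "az": 5.4}, {"x": 5.0, "y": -39.0, "z": 5.0, "az": 5.5}, {"x": 2.0, "y": -39.0, "z": 6.0, "az": 5.4}, {"x": -2.0, "y": -40.0, "z": 5.0, "az": 5.5}]
end [419.9 330.8  60. ] 2.0
```

Emit:
{"op": "apply_moves", "data": {"rows": [{"x":31,"y":-8,"z":1,"ax":0,"ay":0,"az":5.7,"gripper":0.6},{"x":30,"y":-11,"z":1,"ax":0,"ay":0,"az":5.7,"gripper":0.6},{"x":29,"y":-14,"z":1,"ax":0,"ay":0,"az":5.7,"gripper":0.6},{"x":28,"y":-16,"z":1,"ax":0,"ay":0,"az":5.7,"gripper":0.6},{"x":26,"y":-19,"z":2,"ax":0,"ay":0,"az":5.7,"gripper":0.6}]}}

```text
clock: 7.35
position: [0.4827, -0.033, 0.0982]
ee_rot: [0.88, 0.475, 0.0, 0.0]
ft_force: [0.9, 0.5, -0.2]
grip_width: 0.403
grasp_force: 0.0
```

Emit:
{"op": "apply_moves", "data": {"rows": [{"x":24,"y":-22,"z":1,"ax":0,"ay":0,"az":5.7,"gripper":0.6},{"x":21,"y":-24,"z":2,"ax":0,"ay":0,"az":5.7,"gripper":0.6},{"x":19,"y":-26,"z":1,"ax":0,"ay":0,"az":5.7,"gripper":0.6},{"x":19,"y":-34,"z":6,"ax":0,"ay":0,"az":5.4,"gripper":0.6},{"x":16,"y":-36,"z":6,"ax":0,"ay":0,"az":5.4,"gripper":0.6}]}}

```text
clock: 7.77
position: [0.4524, 0.1367, 0.0826]
ee_rot: [0.968, 0.252, 0.0, 0.0]
ft_force: [1.3, -0.5, 0.2]
grip_width: 0.398
grasp_force: 0.0
```

Emit:
{"op": "apply_moves", "data": {"rows": [{"x":13,"y":-37,"z":6,"ax":0,"ay":0,"az":5.4,"gripper":0.6},{"x":9,"y":-38,"z":6,"ax":0,"ay":0,"az":5.4,"gripper":0.6},{"x":5,"y":-39,"z":5,"ax":0,"ay":0,"az":5.5,"gripper":0.6},{"x":2,"y":-39,"z":6,"ax":0,"ay":0,"az":5.4,"gripper":0.6},{"x":-2,"y":-40,"z":5,"ax":0,"ay":0,"az":5.5,"gripper":0.6}]}}

```text
clock: 8.18
position: [0.4154, 0.3253, 0.0547]
ee_rot: [1.0, 0.023, 0.0, 0.0]
ft_force: [1.2, -0.7, -0.1]
grip_width: 0.399
grasp_force: 0.0
```

```bash
python3 -c "
from plan import *
P=[]
for i in range(6):
    c=camera('top')
    if i>1:P.append(get_obs()['position'])
print(np.mean(P,0))
t=cv2.resize(c['color'][135:235,310:470],(480,300),interpolation=2)
s=camera('side')['color'];s=cv2.resize(s[220:320,230:360],(390,300),interpolation=2)
cv2.imwrite('pics/g3.png',np.hstack([t[:,:400],s])[:,:,::-1])
plan((420,330.5,14,2))"
```

```text
[0.41504866 0.32493255 0.05491524]
now [416.6 322.5  55.2] yaw 2.9 tilt 0.05
[{"x": 2.0, "y": -4.0, "z": 21.0, "az": 0.4}, {"x": 2.0, "y": -4.0, "z": 20.0, "az": 0.5}]
end [420.2 330.6  14.2] 2.0
```

View pics/g3.png

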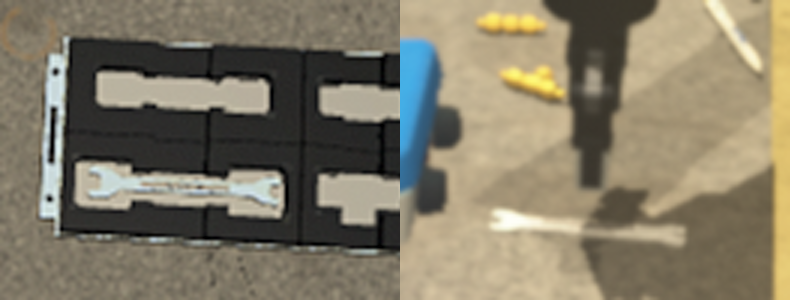

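The long spanner lies in its pocket, and the short spanner is right below the gripper.

Emit:
{"op": "apply_moves", "data": {"rows": [{"x":4,"y":-5,"z":15,"ax":0,"ay":0,"az":0.7,"gripper":0.6},{"x":0,"y":0,"z":16,"ax":0,"ay":0,"az":0,"gripper":0.6},{"x":0,"y":0,"z":9,"ax":0,"ay":0,"az":0,"gripper":0.6},{"x":0,"y":0,"z":0,"ax":0,"ay":0,"az":0,"gripper":0.6},{"x":0,"y":0,"z":0,"ax":0,"ay":0,"az":0,"gripper":0.6}]}}

```text
clock: 8.95
position: [0.4198, 0.3281, 0.0153]
ee_rot: [1.0, 0.019, -0.0, 0.0]
ft_force: [0.5, -0.0, -0.1]
grip_width: 0.398
grasp_force: 0.0
```

Emit:
{"op": "apply_moves", "data": {"rows": [{"x":0,"y":0,"z":0,"ax":0,"ay":0,"az":0,"gripper":1},{"x":0,"y":0,"z":0,"ax":0,"ay":0,"az":0,"gripper":1},{"x":0,"y":0,"z":0,"ax":0,"ay":0,"az":0,"gripper":1},{"x":0,"y":0,"z":0,"ax":0,"ay":0,"az":0,"gripper":1}]}}

```text
clock: 9.28
position: [0.4203, 0.3299, 0.0167]
ee_rot: [1.0, 0.02, 0.001, -0.001]
ft_force: [-1.2, 0.5, 8.8]
grip_width: 0.002
grasp_force: 4.1
```

Emit:
{"op": "apply_moves", "data": {"rows": [{"x":0,"y":0,"z":-8,"ax":0,"ay":0,"az":0,"gripper":1},{"x":0,"y":0,"z":-15,"ax":0,"ay":0,"az":0,"gripper":1},{"x":0,"y":0,"z":-30,"ax":0,"ay":0,"az":0,"gripper":1},{"x":0,"y":0,"z":-30,"ax":0,"ay":0,"az":0,"gripper":1},{"x":0,"y":0,"z":0,"ax":0,"ay":0,"az":0,"gripper":1}]}}

```text
clock: 9.7
position: [0.4216, 0.3312, 0.1043]
ee_rot: [1.0, 0.02, 0.003, -0.002]
ft_force: [0.3, 0.9, 0.8]
grip_width: 0.001
grasp_force: 0.0
```

```bash
python3 -c "
from plan import *
P=[]
for i in range(4):
    c=camera('side')
    if i>0:P.append(get_obs()['position'])
print(np.mean(P,0))
s=c['color'];s=cv2.resize(s[200:320,230:380],(450,360),interpolation=2)
cv2.imwrite('pics/g4.png',s[:,:,::-1])
plan((500,60,100,40),(594.9,-198.1,75,85.6))"
```

```text
[0.41982129 0.32892126 0.09888738]
now [419.4 328.5  98. ] yaw 2.3 tilt 0.05
[{"x": 9.0, "y": 34.0, "z": -0.0, "az": -4.7}, {"x": 6.0, "y": 35.0, "z": -0.0, "az": -4.7}, {"x": 3.0, "y": 35.0, "z": -0.0, "az": -4.7}, {"x": 0.0, "y": 35.0, "z": -0.0, "az": -4.7}, {"x": -3.0, "y": 35.0, "z": -1.0, "az": -4.7}]
[{"x": -5.0, "y": 34.0, "z": -0.0, "az": -4.7}, {"x": -8.0, "y": 34.0, "z": -1.0, "az": -4.8}, {"x": -11.0, "y": 33.0, "z": -0.0, "az": -4.7}, {"x": -12.0, "y": 32.0, "z": 3.0, "az": -5.7}, {"x": -15.0, "y": 31.0, "z": 3.0, "az": -5.7}]
[{"x": -18.0, "y": 30.0, "z": 3.0, "az": -5.7}, {"x": -21.0, "y": 27.0, "z": 3.0, "az": -5.7}, {"x": -23.0, "y": 25.0, "z": 3.0, "az": -5.7}, {"x": -26.0, "y": 23.0, "z": 3.0, "az": -5.7}, {"x": -28.0, "y": 21.0, "z": 3.0, "az": -5.7}]
[{"x": -29.0, "y": 17.0, "z": 4.0, "az": -5.7}]
end [ 594.4 -198.    75. ] 85.6
```

View pics/g4.png

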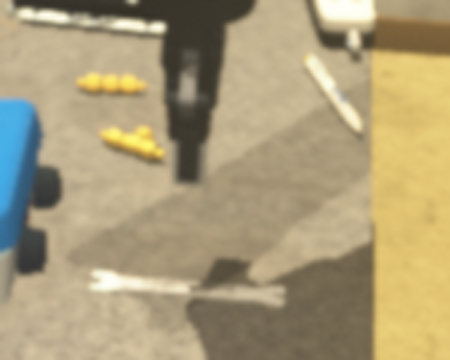

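The fingers closed just above the short spanner, which hasn't moved. I'll go a few mm deeper.

Emit:
{"op": "apply_moves", "data": {"rows": [{"x":0,"y":0,"z":-4,"ax":0,"ay":0,"az":0,"gripper":0.6},{"x":0,"y":-1,"z":4,"ax":0,"ay":0,"az":0,"gripper":0.6},{"x":0,"y":0,"z":30,"ax":0,"ay":0,"az":0,"gripper":0.6},{"x":0,"y":0,"z":35,"ax":0,"ay":0,"az":0,"gripper":0.6},{"x":0,"y":0,"z":18,"ax":0,"ay":0,"az":0,"gripper":0.6}]}}

```text
clock: 10.32
position: [0.4181, 0.3287, 0.0116]
ee_rot: [1.0, 0.02, -0.002, 0.001]
ft_force: [-0.3, -0.1, -0.3]
grip_width: 0.401
grasp_force: 0.0
```

```bash
python3 -c "
from plan import *
P=[]
for i in range(8):
    c=camera('side')
    if i>1:P.append(get_obs()['position'])
print(np.mean(P,0),np.std(P,0),get_obs()['ft_force'])"
```

```text
[0.41929436 0.3300918  0.01510419] [0.0003722  0.00013849 0.00068149] [ 0.3637489   1.26029859 -0.41588074]
```

Emit:
{"op": "apply_moves", "data": {"rows": [{"x":0,"y":0,"z":4,"ax":0,"ay":0,"az":0,"gripper":0.6},{"x":0,"y":0,"z":0,"ax":0,"ay":0,"az":0,"gripper":0.6},{"x":0,"y":0,"z":0,"ax":0,"ay":0,"az":0,"gripper":1},{"x":0,"y":0,"z":0,"ax":0,"ay":0,"az":0,"gripper":1},{"x":0,"y":0,"z":0,"ax":0,"ay":0,"az":0,"gripper":1}]}}

```text
clock: 11.13
position: [0.4197, 0.3302, 0.0117]
ee_rot: [1.0, 0.02, 0.0, -0.0]
ft_force: [-0.1, -0.6, 3.1]
grip_width: 0.102
grasp_force: 49.1
```

Emit:
{"op": "apply_moves", "data": {"rows": [{"x":0,"y":0,"z":0,"ax":0,"ay":0,"az":0,"gripper":1},{"x":0,"y":0,"z":0,"ax":0,"ay":0,"az":0,"gripper":1}]}}

```text
clock: 11.3
position: [0.4197, 0.3302, 0.0116]
ee_rot: [1.0, 0.02, 0.0, -0.0]
ft_force: [-0.7, -0.6, 4.5]
grip_width: 0.1
grasp_force: 49.4
```

Emit:
{"op": "apply_moves", "data": {"rows": [{"x":0,"y":0,"z":-8,"ax":0,"ay":0,"az":0,"gripper":1},{"x":0,"y":0,"z":-15,"ax":0,"ay":0,"az":0,"gripper":1},{"x":0,"y":0,"z":-30,"ax":0,"ay":0,"az":0,"gripper":1},{"x":0,"y":0,"z":-34,"ax":0,"ay":0,"az":0,"gripper":1},{"x":9,"y":34,"z":0,"ax":0,"ay":0,"az":-4.7,"gripper":1}]}}

```text
clock: 11.72
position: [0.4294, 0.3045, 0.1051]
ee_rot: [0.998, 0.064, 0.003, -0.004]
ft_force: [1.2, 2.0, -0.0]
grip_width: 0.104
grasp_force: 48.9
```

Emit:
{"op": "apply_moves", "data": {"rows": [{"x":6,"y":35,"z":0,"ax":0,"ay":0,"az":-4.7,"gripper":1},{"x":3,"y":35,"z":0,"ax":0,"ay":0,"az":-4.7,"gripper":1},{"x":0,"y":35,"z":0,"ax":0,"ay":0,"az":-4.7,"gripper":1},{"x":-3,"y":35,"z":-1,"ax":0,"ay":0,"az":-4.7,"gripper":1},{"x":-5,"y":34,"z":0,"ax":0,"ay":0,"az":-4.7,"gripper":1}]}}

```text
clock: 12.13
position: [0.4801, 0.1267, 0.0999]
ee_rot: [0.964, 0.265, 0.0, 0.0]
ft_force: [0.9, 0.8, 0.2]
grip_width: 0.107
grasp_force: 48.9
```

Emit:
{"op": "apply_moves", "data": {"rows": [{"x":-8,"y":34,"z":-1,"ax":0,"ay":0,"az":-4.8,"gripper":1},{"x":-11,"y":33,"z":0,"ax":0,"ay":0,"az":-4.7,"gripper":1},{"x":-12,"y":32,"z":3,"ax":0,"ay":0,"az":-5.7,"gripper":1},{"x":-15,"y":31,"z":3,"ax":0,"ay":0,"az":-5.7,"gripper":1},{"x":-18,"y":30,"z":3,"ax":0,"ay":0,"az":-5.7,"gripper":1}]}}

```text
clock: 12.55
position: [0.5359, -0.0372, 0.0918]
ee_rot: [0.877, 0.48, 0.0, 0.0]
ft_force: [1.1, 0.3, 0.4]
grip_width: 0.104
grasp_force: 48.9
```

Emit:
{"op": "apply_moves", "data": {"rows": [{"x":-21,"y":27,"z":3,"ax":0,"ay":0,"az":-5.7,"gripper":1},{"x":-23,"y":25,"z":3,"ax":0,"ay":0,"az":-5.7,"gripper":1},{"x":-26,"y":23,"z":3,"ax":0,"ay":0,"az":-5.7,"gripper":1},{"x":-28,"y":21,"z":3,"ax":0,"ay":0,"az":-5.7,"gripper":1},{"x":-29,"y":17,"z":4,"ax":0,"ay":0,"az":-5.7,"gripper":1}]}}

```text
clock: 12.97
position: [0.595, -0.1986, 0.0758]
ee_rot: [0.732, 0.681, -0.0, 0.0]
ft_force: [1.0, 0.7, 0.0]
grip_width: 0.102
grasp_force: 48.9
```

```bash
python3 -c "
from plan import *
P=[]
for i in range(5):
    c=camera('side')
    if i>1:P.append(get_obs()['position'])
print(np.mean(P,0))
s=c['color'];s=cv2.resize(s[150:220,220:320],(500,350),interpolation=2)
cv2.imwrite('pics/g5.png',s[:,:,::-1])
plan((594.9,-198.1,45,85.6))"
```

```text
[ 0.59437939 -0.19770202  0.07507   ]
now [ 594.5 -195.8   75.4] yaw 85.5 tilt 0.06
[{"x": -2.0, "y": 1.0, "z": 30.0, "az": -0.1}]
end [ 595.4 -197.9   45.4] 85.6
```

View pics/g5.png

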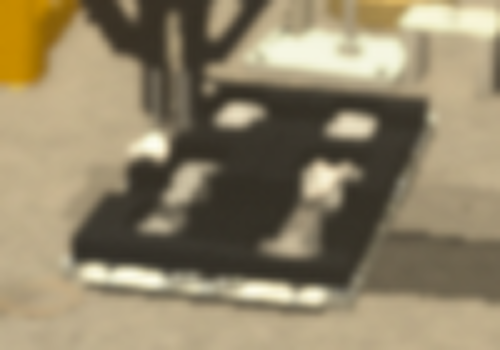

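Emit:
{"op": "apply_moves", "data": {"rows": [{"x":0,"y":0,"z":20,"ax":0,"ay":0,"az":0,"gripper":1},{"x":0,"y":0,"z":16,"ax":0,"ay":0,"az":0,"gripper":1},{"x":0,"y":0,"z":8,"ax":0,"ay":0,"az":0,"gripper":1},{"x":0,"y":0,"z":4,"ax":0,"ay":0,"az":0,"gripper":1},{"x":0,"y":0,"z":0,"ax":0,"ay":0,"az":0,"gripper":1}]}}

```text
clock: 13.63
position: [0.5944, -0.1955, 0.0271]
ee_rot: [0.734, 0.68, -0.0, -0.0]
ft_force: [-0.3, 0.3, -0.6]
grip_width: 0.106
grasp_force: 49.0
```

Emit:
{"op": "apply_moves", "data": {"rows": [{"x":0,"y":0,"z":1,"ax":0,"ay":0,"az":0,"gripper":1},{"x":0,"y":0,"z":1,"ax":0,"ay":0,"az":0,"gripper":1},{"x":0,"y":0,"z":1,"ax":0,"ay":0,"az":0,"gripper":1},{"x":0,"y":0,"z":0,"ax":0,"ay":0,"az":0,"gripper":1}]}}

```text
clock: 13.97
position: [0.5949, -0.1966, 0.0248]
ee_rot: [0.734, 0.679, 0.0, 0.0]
ft_force: [-0.4, 0.4, -1.6]
grip_width: 0.106
grasp_force: 49.0
```

No contact at 24.8 mm, so I'll release about 1 mm above the floor.

Emit:
{"op": "apply_moves", "data": {"rows": [{"x":0,"y":0,"z":1,"ax":0,"ay":0,"az":0,"gripper":1},{"x":0,"y":0,"z":0,"ax":0,"ay":0,"az":0,"gripper":1},{"x":0,"y":0,"z":0,"ax":0,"ay":0,"az":0,"gripper":0.6},{"x":0,"y":0,"z":0,"ax":0,"ay":0,"az":0,"gripper":0.6},{"x":0,"y":0,"z":0,"ax":0,"ay":0,"az":0,"gripper":0.6}]}}

```text
clock: 14.38
position: [0.5948, -0.1965, 0.0236]
ee_rot: [0.734, 0.679, 0.0, 0.0]
ft_force: [0.4, 0.9, 1.3]
grip_width: 0.398
grasp_force: 0.0
```

Emit:
{"op": "apply_moves", "data": {"rows": [{"x":0,"y":0,"z":-15,"ax":0,"ay":0,"az":0,"gripper":0.6},{"x":0,"y":0,"z":-30,"ax":0,"ay":0,"az":0,"gripper":0.6},{"x":0,"y":0,"z":-35,"ax":0,"ay":0,"az":0,"gripper":0.6},{"x":0,"y":0,"z":0,"ax":0,"ay":0,"az":0,"gripper":0.6}]}}

```text
clock: 14.72
position: [0.5984, -0.1968, 0.1115]
ee_rot: [0.734, 0.679, 0.002, 0.004]
ft_force: [0.6, 0.9, 0.7]
grip_width: 0.396
grasp_force: 0.0
```

```bash
python3 -c "
from plan import *
camera('top');camera('top')
plan((517.5,41.8,60,3.7))"
```

```text
now [ 596.  -196.7  106.2] yaw 85.6 tilt 0.24
[{"x": 17.0, "y": -7.0, "z": 3.0, "az": 5.8}, {"x": 16.0, "y": -9.0, "z": 3.0, "az": 5.9}, {"x": 15.0, "y": -10.0, "z": 3.0, "az": 5.8}, {"x": 14.0, "y": -12.0, "z": 3.0, "az": 5.9}, {"x": 12.0, "y": -13.0, "z": 3.0, "az": 5.8}]
[{"x": 11.0, "y": -14.0, "z": 3.0, "az": 5.9}, {"x": 10.0, "y": -15.0, "z": 4.0, "az": 5.8}, {"x": 8.0, "y": -16.0, "z": 3.0, "az": 5.9}, {"x": 6.0, "y": -17.0, "z": 4.0, "az": 5.8}, {"x": 5.0, "y": -17.0, "z": 3.0, "az": 5.9}]
[{"x": 3.0, "y": -17.0, "z": 4.0, "az": 5.8}, {"x": 1.0, "y": -18.0, "z": 3.0, "az": 5.9}, {"x": -1.0, "y": -18.0, "z": 4.0, "az": 5.8}, {"x": -3.0, "y": -17.0, "z": 3.0, "az": 5.9}]
end [517.5  41.6  60.2] 3.7
```

Emit:
{"op": "apply_moves", "data": {"rows": [{"x":17,"y":-7,"z":3,"ax":0,"ay":0,"az":5.8,"gripper":0.6},{"x":16,"y":-9,"z":3,"ax":0,"ay":0,"az":5.9,"gripper":0.6},{"x":15,"y":-10,"z":3,"ax":0,"ay":0,"az":5.8,"gripper":0.6},{"x":14,"y":-12,"z":3,"ax":0,"ay":0,"az":5.9,"gripper":0.6},{"x":12,"y":-13,"z":3,"ax":0,"ay":0,"az":5.8,"gripper":0.6}]}}

```text
clock: 15.23
position: [0.5649, -0.1093, 0.0877]
ee_rot: [0.883, 0.47, -0.0, -0.0]
ft_force: [0.5, -0.0, -0.1]
grip_width: 0.4
grasp_force: 0.0
```

Emit:
{"op": "apply_moves", "data": {"rows": [{"x":11,"y":-14,"z":3,"ax":0,"ay":0,"az":5.9,"gripper":0.6},{"x":10,"y":-15,"z":4,"ax":0,"ay":0,"az":5.8,"gripper":0.6},{"x":8,"y":-16,"z":3,"ax":0,"ay":0,"az":5.9,"gripper":0.6},{"x":6,"y":-17,"z":4,"ax":0,"ay":0,"az":5.8,"gripper":0.6},{"x":5,"y":-17,"z":3,"ax":0,"ay":0,"az":5.9,"gripper":0.6}]}}

```text
clock: 15.65
position: [0.5373, -0.0244, 0.0706]
ee_rot: [0.973, 0.232, -0.001, -0.0]
ft_force: [0.7, 0.3, 0.5]
grip_width: 0.402
grasp_force: 0.0
```

Emit:
{"op": "apply_moves", "data": {"rows": [{"x":3,"y":-17,"z":4,"ax":0,"ay":0,"az":5.8,"gripper":0.6},{"x":1,"y":-18,"z":3,"ax":0,"ay":0,"az":5.9,"gripper":0.6},{"x":-1,"y":-18,"z":4,"ax":0,"ay":0,"az":5.8,"gripper":0.6},{"x":-3,"y":-17,"z":3,"ax":0,"ay":0,"az":5.9,"gripper":0.6},{"x":0,"y":0,"z":0,"ax":0,"ay":0,"az":0,"gripper":0.6}]}}

```text
clock: 16.07
position: [0.5142, 0.0455, 0.0565]
ee_rot: [1.0, 0.031, -0.001, -0.001]
ft_force: [0.2, 0.7, -0.2]
grip_width: 0.404
grasp_force: 0.0
```

```bash
python3 -c "
from plan import *
P=[]
for i in range(5):
    c=camera('top')
    if i>1:P.append(get_obs()['position'])
print(np.mean(P,0))
t=cv2.resize(c['color'][135:235,310:470],(480,300),interpolation=2)
s=camera('side')['color'];s=cv2.resize(s[200:270,230:320],(385,300),interpolation=2)
cv2.imwrite('pics/g6.png',np.hstack([t[:,:400],s])[:,:,::-1])
plan((517.5,41.8,13,3.7))"
```

```text
[0.51632126 0.04101977 0.05726396]
now [516.5  40.8  57.4] yaw 3.7 tilt 0.02
[{"x": 1.0, "y": -0.0, "z": 22.0, "az": -0.0}, {"x": 0.0, "y": -1.0, "z": 22.0, "az": -0.0}]
end [517.5  41.9  13.4] 3.7
```

View pics/g6.png

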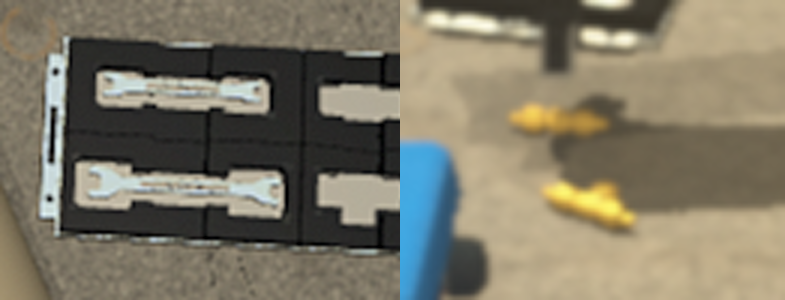

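Both spanners lie in their pockets. Now the straight fitting.

Emit:
{"op": "apply_moves", "data": {"rows": [{"x":1,"y":-1,"z":22,"ax":0,"ay":0,"az":0,"gripper":0.6},{"x":0,"y":0,"z":15,"ax":0,"ay":0,"az":0,"gripper":0.6},{"x":0,"y":0,"z":7,"ax":0,"ay":0,"az":0,"gripper":0.6},{"x":0,"y":0,"z":0,"ax":0,"ay":0,"az":0,"gripper":0.6},{"x":0,"y":0,"z":0,"ax":0,"ay":0,"az":0,"gripper":0.6}]}}

```text
clock: 16.78
position: [0.5173, 0.0426, 0.0136]
ee_rot: [0.999, 0.032, -0.0, -0.0]
ft_force: [-0.5, -0.3, 0.1]
grip_width: 0.398
grasp_force: 0.0
```

Emit:
{"op": "apply_moves", "data": {"rows": [{"x":0,"y":0,"z":0,"ax":0,"ay":0,"az":0,"gripper":1},{"x":0,"y":0,"z":0,"ax":0,"ay":0,"az":0,"gripper":1},{"x":0,"y":0,"z":0,"ax":0,"ay":0,"az":0,"gripper":1},{"x":0,"y":0,"z":0,"ax":0,"ay":0,"az":0,"gripper":1}]}}

```text
clock: 17.12
position: [0.518, 0.0428, 0.0145]
ee_rot: [0.999, 0.032, 0.001, 0.0]
ft_force: [-1.1, -0.8, 7.0]
grip_width: 0.147
grasp_force: 49.0
```

Emit:
{"op": "apply_moves", "data": {"rows": [{"x":0,"y":0,"z":-8,"ax":0,"ay":0,"az":0,"gripper":1},{"x":0,"y":0,"z":-15,"ax":0,"ay":0,"az":0,"gripper":1},{"x":0,"y":0,"z":-30,"ax":0,"ay":0,"az":0,"gripper":1},{"x":0,"y":0,"z":-30,"ax":0,"ay":0,"az":0,"gripper":1},{"x":0,"y":0,"z":0,"ax":0,"ay":0,"az":0,"gripper":1}]}}

```text
clock: 17.53
position: [0.5203, 0.0436, 0.1024]
ee_rot: [0.999, 0.032, 0.004, -0.0]
ft_force: [1.7, 0.7, 0.8]
grip_width: 0.151
grasp_force: 49.1
```

```bash
python3 -c "
from plan import *
P=[]
for i in range(4):
    c=camera('side')
    if i>1:P.append(get_obs()['position'])
print(np.mean(P,0))
plan((583.1,-350.7,75,85.6))"
```

```text
[0.51700318 0.04277025 0.09638212]
now [516.8  42.8  96. ] yaw 3.7 tilt 0.04
[{"x": 3.0, "y": 28.0, "z": 2.0, "az": -5.9}, {"x": -0.0, "y": 29.0, "z": 1.0, "az": -5.8}, {"x": -3.0, "y": 28.0, "z": 2.0, "az": -5.9}, {"x": -6.0, "y": 28.0, "z": 1.0, "az": -5.8}, {"x": -9.0, "y": 27.0, "z": 2.0, "az": -5.9}]
[{"x": -11.0, "y": 26.0, "z": 1.0, "az": -5.8}, {"x": -14.0, "y": 25.0, "z": 2.0, "az": -5.9}, {"x": -16.0, "y": 23.0, "z": 1.0, "az": -5.8}, {"x": -19.0, "y": 22.0, "z": 2.0, "az": -5.9}, {"x": -21.0, "y": 20.0, "z": 1.0, "az": -5.8}]
[{"x": -23.0, "y": 17.0, "z": 2.0, "az": -5.9}, {"x": -24.0, "y": 15.0, "z": 1.0, "az": -5.8}, {"x": -25.0, "y": 12.0, "z": 2.0, "az": -5.9}, {"x": -27.0, "y": 10.0, "z": 1.0, "az": -5.8}]
end [ 582.9 -350.5   75. ] 85.6
```

```bash
python3 -c "
from plan import *
c=camera('top')
print((back(c,[[430.4,168.7],[429.5,199.9]],.012)-back(c,[[430.4,168.7],[429.5,199.9]],0))*1000)"
```

```text
[[-2.80018444  3.30275853 12.        ]
 [-1.99134295  3.23317483 12.        ]]
```

Emit:
{"op": "apply_moves", "data": {"rows": [{"x":3,"y":28,"z":2,"ax":0,"ay":0,"az":-5.9,"gripper":1},{"x":0,"y":29,"z":1,"ax":0,"ay":0,"az":-5.8,"gripper":1},{"x":-3,"y":28,"z":2,"ax":0,"ay":0,"az":-5.9,"gripper":1},{"x":-6,"y":28,"z":1,"ax":0,"ay":0,"az":-5.8,"gripper":1},{"x":-9,"y":27,"z":2,"ax":0,"ay":0,"az":-5.9,"gripper":1}]}}

```text
clock: 18.2
position: [0.5397, -0.0988, 0.0874]
ee_rot: [0.958, 0.286, -0.001, -0.0]
ft_force: [1.3, 0.5, -0.8]
grip_width: 0.149
grasp_force: 49.1
```

Emit:
{"op": "apply_moves", "data": {"rows": [{"x":-11,"y":26,"z":1,"ax":0,"ay":0,"az":-5.8,"gripper":1},{"x":-14,"y":25,"z":2,"ax":0,"ay":0,"az":-5.9,"gripper":1},{"x":-16,"y":23,"z":1,"ax":0,"ay":0,"az":-5.8,"gripper":1},{"x":-19,"y":22,"z":2,"ax":0,"ay":0,"az":-5.9,"gripper":1},{"x":-21,"y":20,"z":1,"ax":0,"ay":0,"az":-5.8,"gripper":1}]}}

```text
clock: 18.62
position: [0.5638, -0.2396, 0.0799]
ee_rot: [0.855, 0.519, -0.001, -0.001]
ft_force: [0.1, -0.2, 0.2]
grip_width: 0.152
grasp_force: 49.1
```

Emit:
{"op": "apply_moves", "data": {"rows": [{"x":-23,"y":17,"z":2,"ax":0,"ay":0,"az":-5.9,"gripper":1},{"x":-24,"y":15,"z":1,"ax":0,"ay":0,"az":-5.8,"gripper":1},{"x":-25,"y":12,"z":2,"ax":0,"ay":0,"az":-5.9,"gripper":1},{"x":-27,"y":10,"z":1,"ax":0,"ay":0,"az":-5.8,"gripper":1},{"x":0,"y":0,"z":0,"ax":0,"ay":0,"az":0,"gripper":1}]}}

```text
clock: 19.03
position: [0.5812, -0.3573, 0.073]
ee_rot: [0.734, 0.679, -0.002, -0.0]
ft_force: [0.0, -0.2, -0.7]
grip_width: 0.147
grasp_force: 49.1
```

```bash
python3 -c "
from plan import *
P=[]
for i in range(5):
    c=camera('side')
    if i>1:P.append(get_obs()['position'])
print(np.mean(P,0))
plan((582,-348,75,85.6))"
```

```text
[ 0.58325205 -0.3489967   0.07443539]
now [ 583.5 -348.6   74.9] yaw 85.6 tilt 0.08
[{"x": 1.0, "y": -2.0, "z": -0.0, "az": 0.0}]
end [ 581.6 -347.5   74.9] 85.6
```

Emit:
{"op": "apply_moves", "data": {"rows": [{"x":2,"y":-2,"z":18,"ax":0,"ay":0,"az":0,"gripper":1},{"x":0,"y":0,"z":14,"ax":0,"ay":0,"az":0,"gripper":1},{"x":0,"y":0,"z":8,"ax":0,"ay":0,"az":0,"gripper":1},{"x":0,"y":0,"z":4,"ax":0,"ay":0,"az":0,"gripper":1},{"x":0,"y":0,"z":0,"ax":0,"ay":0,"az":0,"gripper":1}]}}

```text
clock: 19.7
position: [0.581, -0.3476, 0.0302]
ee_rot: [0.734, 0.679, -0.0, -0.001]
ft_force: [-0.8, 0.4, -0.7]
grip_width: 0.153
grasp_force: 49.1
```

Emit:
{"op": "apply_moves", "data": {"rows": [{"x":0,"y":0,"z":1,"ax":0,"ay":0,"az":0,"gripper":1},{"x":0,"y":0,"z":1,"ax":0,"ay":0,"az":0,"gripper":1},{"x":0,"y":0,"z":1,"ax":0,"ay":0,"az":0,"gripper":1},{"x":0,"y":0,"z":0,"ax":0,"ay":0,"az":0,"gripper":1}]}}

```text
clock: 20.03
position: [0.5817, -0.3484, 0.0287]
ee_rot: [0.734, 0.679, 0.0, 0.0]
ft_force: [-0.7, -0.1, -1.1]
grip_width: 0.154
grasp_force: 49.1
```

Emit:
{"op": "apply_moves", "data": {"rows": [{"x":0,"y":0,"z":1,"ax":0,"ay":0,"az":0,"gripper":1},{"x":0,"y":0,"z":1,"ax":0,"ay":0,"az":0,"gripper":1},{"x":0,"y":0,"z":1,"ax":0,"ay":0,"az":0,"gripper":1},{"x":0,"y":0,"z":0,"ax":0,"ay":0,"az":0,"gripper":1}]}}

```text
clock: 20.37
position: [0.5815, -0.3482, 0.0252]
ee_rot: [0.734, 0.679, -0.0, -0.0]
ft_force: [-0.1, 1.3, -0.8]
grip_width: 0.148
grasp_force: 49.1
```

Emit:
{"op": "apply_moves", "data": {"rows": [{"x":0,"y":0,"z":1,"ax":0,"ay":0,"az":0,"gripper":1},{"x":0,"y":0,"z":0,"ax":0,"ay":0,"az":0,"gripper":1},{"x":0,"y":0,"z":0,"ax":0,"ay":0,"az":0,"gripper":0.6},{"x":0,"y":0,"z":0,"ax":0,"ay":0,"az":0,"gripper":0.6},{"x":0,"y":0,"z":0,"ax":0,"ay":0,"az":0,"gripper":0.6}]}}

```text
clock: 20.78
position: [0.5816, -0.3482, 0.0244]
ee_rot: [0.734, 0.679, 0.0, 0.0]
ft_force: [0.1, -0.5, -1.1]
grip_width: 0.398
grasp_force: 0.0
```

Emit:
{"op": "apply_moves", "data": {"rows": [{"x":0,"y":0,"z":-15,"ax":0,"ay":0,"az":0,"gripper":0.6},{"x":0,"y":0,"z":-30,"ax":0,"ay":0,"az":0,"gripper":0.6},{"x":0,"y":0,"z":-35,"ax":0,"ay":0,"az":0,"gripper":0.4},{"x":0,"y":0,"z":0,"ax":0,"ay":0,"az":0,"gripper":0.4}]}}

```text
clock: 21.12
position: [0.5851, -0.3494, 0.1131]
ee_rot: [0.734, 0.679, 0.002, 0.005]
ft_force: [2.0, -0.0, 1.8]
grip_width: 0.603
grasp_force: 0.0
```

```bash
python3 -c "
from plan import *
camera('top');camera('top')
plan((480.5,139.3,60,155.7))"
```

```text
now [ 582.8 -348.7  107.5] yaw 85.6 tilt 0.25
[{"x": 37.0, "y": -11.0, "z": 4.0, "az": -5.4}, {"x": 38.0, "y": -7.0, "z": 4.0, "az": -5.4}, {"x": 38.0, "y": -4.0, "z": 4.0, "az": -5.4}, {"x": 38.0, "y": -0.0, "z": 4.0, "az": -5.4}, {"x": 38.0, "y": 4.0, "z": 4.0, "az": -5.4}]
[{"x": 38.0, "y": 7.0, "z": 3.0, "az": -5.4}, {"x": 37.0, "y": 11.0, "z": 4.0, "az": -5.4}, {"x": 36.0, "y": 14.0, "z": 3.0, "az": -5.4}, {"x": 34.0, "y": 17.0, "z": 4.0, "az": -5.4}, {"x": 32.0, "y": 20.0, "z": 3.0, "az": -5.4}]
[{"x": 30.0, "y": 24.0, "z": 4.0, "az": -5.4}, {"x": 28.0, "y": 26.0, "z": 3.0, "az": -5.4}, {"x": 26.0, "y": 29.0, "z": 4.0, "az": -5.3}]
end [480.3 139.5  59.5] 155.7
```

Emit:
{"op": "apply_moves", "data": {"rows": [{"x":37,"y":-11,"z":4,"ax":0,"ay":0,"az":-5.4,"gripper":0.4},{"x":38,"y":-7,"z":4,"ax":0,"ay":0,"az":-5.4,"gripper":0.4},{"x":38,"y":-4,"z":4,"ax":0,"ay":0,"az":-5.4,"gripper":0.4},{"x":38,"y":0,"z":4,"ax":0,"ay":0,"az":-5.4,"gripper":0.4},{"x":38,"y":4,"z":4,"ax":0,"ay":0,"az":-5.4,"gripper":0.4}]}}

```text
clock: 21.63
position: [0.5412, -0.159, 0.0838]
ee_rot: [0.553, 0.833, -0.0, -0.0]
ft_force: [0.7, 0.4, -0.6]
grip_width: 0.602
grasp_force: 0.0
```

Emit:
{"op": "apply_moves", "data": {"rows": [{"x":38,"y":7,"z":3,"ax":0,"ay":0,"az":-5.4,"gripper":0.4},{"x":37,"y":11,"z":4,"ax":0,"ay":0,"az":-5.4,"gripper":0.4},{"x":36,"y":14,"z":3,"ax":0,"ay":0,"az":-5.4,"gripper":0.4},{"x":34,"y":17,"z":4,"ax":0,"ay":0,"az":-5.4,"gripper":0.4},{"x":32,"y":20,"z":3,"ax":0,"ay":0,"az":-5.4,"gripper":0.4}]}}

```text
clock: 22.05
position: [0.5014, 0.0283, 0.067]
ee_rot: [0.343, 0.939, -0.0, -0.0]
ft_force: [0.6, 0.2, -0.6]
grip_width: 0.601
grasp_force: 0.0
```

Emit:
{"op": "apply_moves", "data": {"rows": [{"x":30,"y":24,"z":4,"ax":0,"ay":0,"az":-5.4,"gripper":0.4},{"x":28,"y":26,"z":3,"ax":0,"ay":0,"az":-5.4,"gripper":0.4},{"x":26,"y":29,"z":4,"ax":0,"ay":0,"az":-5.3,"gripper":0.4},{"x":0,"y":0,"z":0,"ax":0,"ay":0,"az":0,"gripper":0.4},{"x":0,"y":0,"z":0,"ax":0,"ay":0,"az":0,"gripper":0.4}]}}

```text
clock: 22.47
position: [0.4778, 0.1422, 0.0561]
ee_rot: [0.208, 0.978, 0.0, -0.001]
ft_force: [-0.4, -1.6, 0.0]
grip_width: 0.599
grasp_force: 0.0
```

```bash
python3 -c "
from plan import *
P=[]
for i in range(5):
    c=camera('top')
    if i>1:P.append(get_obs()['position'])
print(np.mean(P,0))
t=cv2.resize(c['color'][135:235,310:470],(480,300),interpolation=2)
s=camera('side')['color'];s=cv2.resize(s[210:270,235:315],(400,300),interpolation=2)
cv2.imwrite('pics/g7.png',np.hstack([t[:,100:],s])[:,:,::-1])
plan((480.5,139.3,14,155.7))"
```

```text
[0.47942811 0.13846549 0.0562181 ]
now [479.5 138.6  56.3] yaw 155.5 tilt 0.03
[{"x": -0.0, "y": 1.0, "z": 21.0, "az": -0.1}, {"x": -1.0, "y": 0.0, "z": 21.0, "az": -0.1}]
end [480.8 139.1  14.3] 155.7
```

View pics/g7.png

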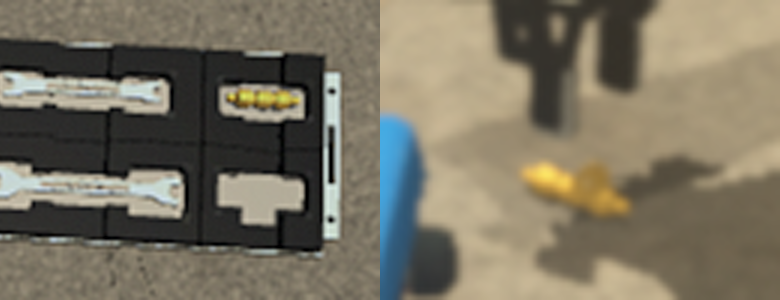

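The straight fitting sits in its pocket, and the tee is under the open fingers.

Emit:
{"op": "apply_moves", "data": {"rows": [{"x":-1,"y":1,"z":20,"ax":0,"ay":0,"az":-0.2,"gripper":0.4},{"x":0,"y":0,"z":15,"ax":0,"ay":0,"az":0,"gripper":0.4},{"x":0,"y":0,"z":7,"ax":0,"ay":0,"az":0,"gripper":0.4},{"x":0,"y":0,"z":0,"ax":0,"ay":0,"az":0,"gripper":0.4},{"x":0,"y":0,"z":0,"ax":0,"ay":0,"az":0,"gripper":0.4}]}}

```text
clock: 23.18
position: [0.4805, 0.1403, 0.0146]
ee_rot: [0.209, 0.978, -0.0, -0.0]
ft_force: [0.7, 0.3, 0.2]
grip_width: 0.602
grasp_force: 0.0
```

Emit:
{"op": "apply_moves", "data": {"rows": [{"x":0,"y":0,"z":0,"ax":0,"ay":0,"az":0,"gripper":1},{"x":0,"y":0,"z":0,"ax":0,"ay":0,"az":0,"gripper":1},{"x":0,"y":0,"z":0,"ax":0,"ay":0,"az":0,"gripper":1},{"x":0,"y":0,"z":0,"ax":0,"ay":0,"az":0,"gripper":1}]}}

```text
clock: 23.52
position: [0.4811, 0.1406, 0.0155]
ee_rot: [0.209, 0.978, 0.0, 0.001]
ft_force: [-2.2, -1.0, 6.0]
grip_width: 0.309
grasp_force: 49.0
```

Emit:
{"op": "apply_moves", "data": {"rows": [{"x":0,"y":0,"z":-8,"ax":0,"ay":0,"az":0,"gripper":1},{"x":0,"y":0,"z":-15,"ax":0,"ay":0,"az":0,"gripper":1},{"x":0,"y":0,"z":-30,"ax":0,"ay":0,"az":0,"gripper":1},{"x":0,"y":0,"z":-30,"ax":0,"ay":0,"az":0,"gripper":1},{"x":0,"y":0,"z":0,"ax":0,"ay":0,"az":0,"gripper":1}]}}

```text
clock: 23.93
position: [0.483, 0.142, 0.1029]
ee_rot: [0.209, 0.978, 0.001, 0.003]
ft_force: [1.2, 1.3, -0.4]
grip_width: 0.304
grasp_force: 49.6
```

```bash
python3 -c "
from plan import *
P=[]
for i in range(4):
    c=camera('side')
    if i>1:P.append(get_obs()['position'])
print(np.mean(P,0))
s=c['color'];s=cv2.resize(s[190:270,235:335],(500,400),interpolation=2)
cv2.imwrite('pics/g8.png',s[:,:,::-1])
plan((498,-342,75,85.6))"
```

```text
[0.48030823 0.14011665 0.0973441 ]
now [480.1 140.1  97. ] yaw 155.9 tilt 0.05
[{"x": -16.0, "y": -33.0, "z": 2.0, "az": 5.4}, {"x": -20.0, "y": -32.0, "z": 2.0, "az": 5.4}, {"x": -22.0, "y": -30.0, "z": 2.0, "az": 5.4}, {"x": -25.0, "y": -27.0, "z": 2.0, "az": 5.4}, {"x": -28.0, "y": -25.0, "z": 2.0, "az": 5.4}]
[{"x": -30.0, "y": -22.0, "z": 2.0, "az": 5.4}, {"x": -32.0, "y": -19.0, "z": 1.0, "az": 5.4}, {"x": -33.0, "y": -16.0, "z": 2.0, "az": 5.4}, {"x": -35.0, "y": -13.0, "z": 1.0, "az": 5.4}, {"x": -36.0, "y": -10.0, "z": 2.0, "az": 5.4}]
[{"x": -36.0, "y": -6.0, "z": 1.0, "az": 5.4}, {"x": -37.0, "y": -3.0, "z": 2.0, "az": 5.4}, {"x": -37.0, "y": 0.0, "z": 1.0, "az": 5.5}]
end [ 497.8 -341.9   75. ] 85.6
```

View pics/g8.png

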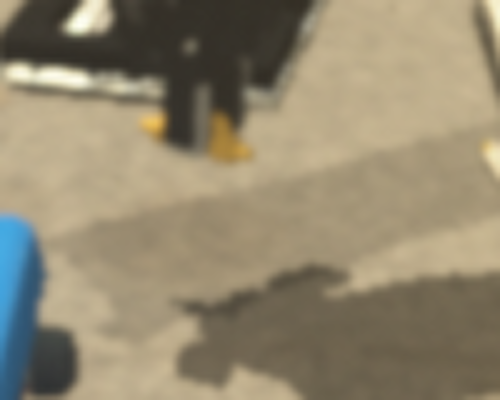

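The tee is held level. Carrying it over with a turn of about -70°, which puts the branch toward the robot.

Emit:
{"op": "apply_moves", "data": {"rows": [{"x":-16,"y":-33,"z":2,"ax":0,"ay":0,"az":5.4,"gripper":1},{"x":-20,"y":-32,"z":2,"ax":0,"ay":0,"az":5.4,"gripper":1},{"x":-22,"y":-30,"z":2,"ax":0,"ay":0,"az":5.4,"gripper":1},{"x":-25,"y":-27,"z":2,"ax":0,"ay":0,"az":5.4,"gripper":1},{"x":-28,"y":-25,"z":2,"ax":0,"ay":0,"az":5.4,"gripper":1}]}}

```text
clock: 24.55
position: [0.4862, -0.047, 0.0864]
ee_rot: [0.433, 0.901, -0.0, -0.001]
ft_force: [1.5, -0.1, -0.5]
grip_width: 0.305
grasp_force: 49.6
```

Emit:
{"op": "apply_moves", "data": {"rows": [{"x":-30,"y":-22,"z":2,"ax":0,"ay":0,"az":5.4,"gripper":1},{"x":-32,"y":-19,"z":1,"ax":0,"ay":0,"az":5.4,"gripper":1},{"x":-33,"y":-16,"z":2,"ax":0,"ay":0,"az":5.4,"gripper":1},{"x":-35,"y":-13,"z":1,"ax":0,"ay":0,"az":5.4,"gripper":1},{"x":-36,"y":-10,"z":2,"ax":0,"ay":0,"az":5.4,"gripper":1}]}}

```text
clock: 24.97
position: [0.4938, -0.2325, 0.0782]
ee_rot: [0.632, 0.775, -0.0, -0.001]
ft_force: [1.4, -0.1, -0.5]
grip_width: 0.31
grasp_force: 49.6
```

Emit:
{"op": "apply_moves", "data": {"rows": [{"x":-36,"y":-6,"z":1,"ax":0,"ay":0,"az":5.4,"gripper":1},{"x":-37,"y":-3,"z":2,"ax":0,"ay":0,"az":5.4,"gripper":1},{"x":-37,"y":0,"z":1,"ax":0,"ay":0,"az":5.5,"gripper":1},{"x":0,"y":0,"z":0,"ax":0,"ay":0,"az":0,"gripper":1},{"x":0,"y":0,"z":0,"ax":0,"ay":0,"az":0,"gripper":1}]}}

```text
clock: 25.38
position: [0.4967, -0.3435, 0.0735]
ee_rot: [0.735, 0.678, -0.001, -0.001]
ft_force: [-0.2, 1.7, -0.8]
grip_width: 0.306
grasp_force: 49.6
```

```bash
python3 -c "
from plan import *
P=[]
for i in range(6):
    c=camera('side')
    if i>1:P.append(get_obs()['position'])
print(np.mean(P,0))
plan((497.5,-341.6,45,85.6))"
```

```text
[ 0.49835483 -0.34001824  0.07501391]
now [ 498.4 -340.3   75.3] yaw 85.7 tilt 0.02
[{"x": -1.0, "y": -1.0, "z": 30.0, "az": 0.1}]
end [ 497.4 -341.2   45.3] 85.6
```

Emit:
{"op": "apply_moves", "data": {"rows": [{"x":-1,"y":-1,"z":18,"ax":0,"ay":0,"az":0,"gripper":1},{"x":0,"y":0,"z":14,"ax":0,"ay":0,"az":0,"gripper":1},{"x":0,"y":0,"z":8,"ax":0,"ay":0,"az":0,"gripper":1},{"x":0,"y":0,"z":4,"ax":0,"ay":0,"az":0,"gripper":1},{"x":0,"y":0,"z":0,"ax":0,"ay":0,"az":0,"gripper":1}]}}

```text
clock: 26.1
position: [0.4966, -0.3418, 0.0303]
ee_rot: [0.734, 0.679, -0.0, -0.001]
ft_force: [-0.5, 0.3, 0.1]
grip_width: 0.306
grasp_force: 49.6
```

Emit:
{"op": "apply_moves", "data": {"rows": [{"x":0,"y":0,"z":1,"ax":0,"ay":0,"az":0,"gripper":1},{"x":0,"y":0,"z":1,"ax":0,"ay":0,"az":0,"gripper":1},{"x":0,"y":0,"z":1,"ax":0,"ay":0,"az":0,"gripper":1},{"x":0,"y":0,"z":1,"ax":0,"ay":0,"az":0,"gripper":1},{"x":0,"y":0,"z":0,"ax":0,"ay":0,"az":0,"gripper":1}]}}

```text
clock: 26.52
position: [0.4971, -0.3425, 0.0275]
ee_rot: [0.734, 0.679, -0.0, 0.0]
ft_force: [0.0, 0.0, -0.4]
grip_width: 0.303
grasp_force: 49.6
```

Emit:
{"op": "apply_moves", "data": {"rows": [{"x":0,"y":0,"z":1,"ax":0,"ay":0,"az":0,"gripper":1},{"x":0,"y":0,"z":1,"ax":0,"ay":0,"az":0,"gripper":1},{"x":0,"y":0,"z":0,"ax":0,"ay":0,"az":0,"gripper":0.45},{"x":0,"y":0,"z":0,"ax":0,"ay":0,"az":0,"gripper":0.45},{"x":0,"y":0,"z":0,"ax":0,"ay":0,"az":0,"gripper":0.45}]}}

```text
clock: 26.93
position: [0.4971, -0.3425, 0.0255]
ee_rot: [0.734, 0.679, -0.0, 0.0]
ft_force: [0.1, 0.0, -0.1]
grip_width: 0.549
grasp_force: 0.0
```

Emit:
{"op": "apply_moves", "data": {"rows": [{"x":0,"y":0,"z":-15,"ax":0,"ay":0,"az":0,"gripper":0.45},{"x":0,"y":0,"z":-30,"ax":0,"ay":0,"az":0,"gripper":0.45},{"x":0,"y":0,"z":-38,"ax":0,"ay":0,"az":0,"gripper":0.45},{"x":38,"y":0,"z":0,"ax":0,"ay":0,"az":0,"gripper":0.45},{"x":38,"y":0,"z":0,"ax":0,"ay":0,"az":0,"gripper":0.45}]}}

```text
clock: 27.35
position: [0.5039, -0.2684, 0.1108]
ee_rot: [0.735, 0.678, 0.0, 0.002]
ft_force: [0.7, 1.8, -1.1]
grip_width: 0.55
grasp_force: 0.0
```

Emit:
{"op": "apply_moves", "data": {"rows": [{"x":38,"y":0,"z":0,"ax":0,"ay":0,"az":0,"gripper":0.45},{"x":38,"y":0,"z":0,"ax":0,"ay":0,"az":0,"gripper":0.45},{"x":38,"y":0,"z":0,"ax":0,"ay":0,"az":0,"gripper":0.45},{"x":38,"y":0,"z":0,"ax":0,"ay":0,"az":0,"gripper":0.45},{"x":38,"y":0,"z":0,"ax":0,"ay":0,"az":0,"gripper":0.45}]}}

```text
clock: 27.77
position: [0.5175, -0.0756, 0.1087]
ee_rot: [0.734, 0.679, 0.0, 0.0]
ft_force: [0.9, -0.3, 0.5]
grip_width: 0.546
grasp_force: 0.0
```

Emit:
{"op": "apply_moves", "data": {"rows": [{"x":38,"y":0,"z":0,"ax":0,"ay":0,"az":0,"gripper":0.45},{"x":38,"y":0,"z":0,"ax":0,"ay":0,"az":0,"gripper":0.45},{"x":38,"y":0,"z":0,"ax":0,"ay":0,"az":0,"gripper":0.45},{"x":38,"y":0,"z":0,"ax":0,"ay":0,"az":0,"gripper":0.45},{"x":0,"y":0,"z":0,"ax":0,"ay":0,"az":0,"gripper":0.45}]}}

```text
clock: 28.18
position: [0.5289, 0.0833, 0.1093]
ee_rot: [0.731, 0.683, 0.002, -0.001]
ft_force: [-0.2, 0.6, -0.3]
grip_width: 0.552
grasp_force: 0.0
```

```bash
python3 -c "
from plan import *
t=camera('top')['color'][135:235,310:470]
cv2.imwrite('pics/g9.png',cv2.resize(t,(800,500),interpolation=2)[:,:,::-1])"
```

```text
(no output)
```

View pics/g9.png

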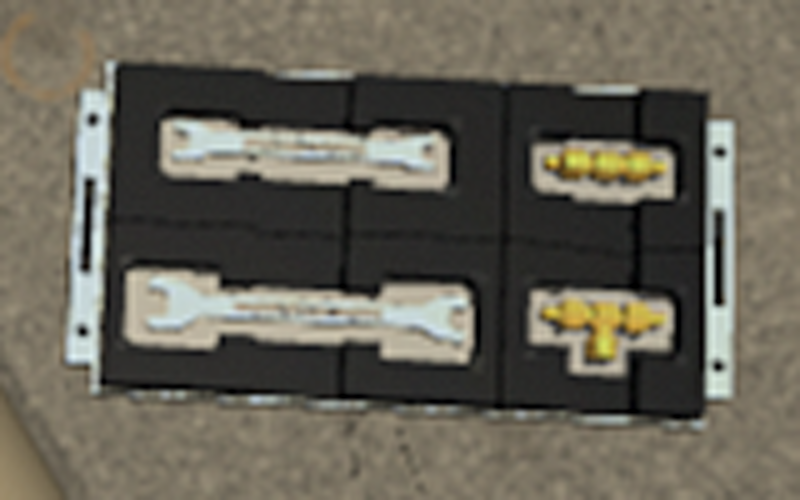

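All four pieces lie inside their pockets, parallel to the outlines. The long spanner runs from (147,302) to (468,317), within its pale floor. The tee's branch at (600,348) is in the outline's branch. The arm is clear, so I'm handing in.

```bash
python3 -c "
from workcell import *
print(hand_in())"
```

```text
the job is handed in; nothing more can be done
None
```

I placed the long spanner, short spanner, straight fitting and tee in their own foam pockets in the order asked, with the tee's branch on its outline, and handed the job in at about 28 s of the 104 s; all four looked flat inside their outlines in the last top picture.

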